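# Gauge the gearmotor and show the rod tip at the lamp

## Robot

A 6-joint arm with a two-finger parallel gripper is mounted at the origin on the work surface. World frame = base frame: x ahead of the robot, y to its left, z up, the work surface at z = 0. Lengths are in m, angles in degrees, forces in N, time in s.
With the tool pointing down it reaches from about 0.4 to 0.825 m from the base axis. Payload 7 kg.
Tool frame: the origin (TCP) lies between the finger pads; the fingertips stand 11 mm ahead of it and the grasp point (between the pads) lies 8 mm behind it; z points along the fingers, y is the direction in which the jaws open and shut (so a half turn about z gives the same grasp; the last joint's range is limited). The gripper opens to 88 mm and grips with 3 to 60 N. Pads are 19 mm wide; open, the fingers measure 130 mm over their backs; the gripper's body (78 mm by 193 mm) begins 47 mm behind the grasp point.
Start: joints at [80.907, 20.546, 0.682, 0, -70.136, -16.507], TCP at [0.292, 0.609, 0.238] pointing down, gripper open.
Joint ranges: [-176.03, 176.03], [-82.01, 121.73], [-58.28, 71.71], [-173.87, 95.51], [-174.79, -0.11], [-173.66, 173.66]. Speed limits (degrees/s): [136.94, 136.94, 172.46, 180, 180, 180].

## Interface

Orientations are given as [roll, pitch, yaw] about the fixed x, y, z axes, in that order (R = Rz(yaw) Ry(pitch) Rx(roll)).
In Python, from plant import r gives the robot as it stands.
- The arm moves only by the shell command python3 -m inch 'ROWS' [OPENING] [FORCE]. ROWS is JSON, a list of rows, each an object of numbers: "x", "y", "z": the shift along the tool's x, y, z as a fraction of full scale; "yaw": the turn about the tool's z as a fraction of full scale. In form: [{"x": .., "y": .., "z": .., "yaw": ..}, ...]. A call has 1 to 5 rows; each row shifts and turns the pose as measured when the row begins, along the tool's axes as they then stand; what a row does not reach is not made up. Full scale, the value 1, is 0.025 m for a shift and 4 degrees for a turn. A row lasts 1/12 s, in which the tool goes at most 41.7 mm and 7.16 degrees, less where a joint would pass 70% of its speed; a pose out of reach is approached as far as the arm can. A call with a number of a shift or a turn outside -1 to 1 is refused whole. A call with a gripper value outside its range is refused whole. OPENING is the opening, from -1 (shut) to 1 (fully open), set as the call begins (- or left out, the last holds). The fingers move at their own pace and stop on an object; FORCE is the grip in N (left out, the last holds). Time passes only in rows, so rows that do not move let the fingers close. It gives the time, the measured TCP pose, the force and the opening at its end, in the units of the state.
- r.get_state(): the state, without advancing time (a new reading comes with each control period).
- r.capture(name): name is "side" or "top" or "wrist"; returns (picture, depth): 384x512x3 uint8, red, green, blue; 384x512 float32, m along the optical axis (not along the pixel's ray), 0 where there is no reading.
- r.camera_info(name): a dict with "mtx" (3x3 intrinsics, pixels), "pose" (4x4, takes a point from camera to world coordinates). Camera axes: x right, y down, z forward; pixel columns grow to the right and rows downward; lengths in m; the calibration is good to about 2 mm. A picture is of the moment at which its call begins: read the wrist's pose just before it. camera_info takes no time and is no camera call; for the wrist camera it gives the pose at the moment of the call.
- r.close_job(): hands the job in, once; it reports no verdict.
The state is a dict: "time_s": time; "joints": joint angles; "qd": joint speeds; "joint_torque": joint torques, N m; "tcp_pos": TCP position; "eef_rot": TCP orientation; "contact_force": force on the tool from outside, world axes, zero at the start; "moment": the same for the moment, N m; "gripper_width": finger opening in m.
Only numpy, scipy, OpenCV 4.12 (cv2) and the standard library are available. Lean on these libraries where they do the work, as an engineer would, in place of code of your own. Each camera call takes 0.05 s, during which the arm holds its last target. There are 200 camera calls.

## Task

Gauge the gearmotor: take the gauge rod from its wooden rest, push it down the slanting guide tube until its collar stops against the tube's mouth, and draw it right out again. Then carry it to the round caged lamp and finish while still holding it in the gripper there: the rod level and still, its tip over the middle of the lamp and a hand's breadth (about 8 cm) above it for reading, the rod touching nothing but the fingers. Leave the other loose things on the bench (contactor, meter, bearing ring, screwdriver) where they are.

Things in the scene. Friction and masses are not known exactly. Their poses are not given: they have to be found in the camera images.
- rod: Loose gauge rod, ~180 g. Origin on its axis at the collar's front face; +x runs to the tip. Steel, 10 mm thick, x = 0 to 130 mm, last 8 mm tapering to 6; collar 28 mm wide, x = -8 to 0; black handle 16 x 16 mm (sides along y, z), x = -108 to -8. Balances at x = 10. Starts level in the rest, axis 50 mm up, handle flat up and towards the bench's far side. Grip firmly (60 N up) or it turns
- rod_tip (a point): The free tip end of the gauge rod, on its axis, 130 mm from the collar face
- rod_handle (a point): The middle of the free part of the handle, 65 mm behind the collar face, on the axis: a good place to grip, with the fingers on the two upright sides, 16 mm apart
- rest: Fixed wooden rest under the rod. Origin on the bench under its middle, x along the rod to the tip. Base 135 x 60 x 8 mm; posts 12 mm thick, 50 wide, 57 high at x = -55 (20 mm slot, holds the handle just behind the collar) and +55 mm (14 mm slot). The rod lifts straight up out. The rest is on one side of the gearmotor, the lamp on the other; left and right vary
- gearmotor: Fixed grey gearmotor. Origin on the bench under the middle of the gear housing (120 x 130 mm, 130 mm high); the tube slants out over its +x side, away from the robot and to its left; a finned motor about 125 mm across, up to 142 mm high, runs from the housing to x = -175 mm
- tube: Guide tube fixed to the gearmotor. Origin at the centre of its open mouth, 165 mm above the bench; +x points out of the mouth along its axis, 30 degrees above level. Bore 14 mm, outside 22 mm, 136 mm deep: the collar stops on the mouth before the tip meets the bottom. Fully home, the rod's origin is at this origin and its +x opposite to this +x
- lamp: Fixed round caged lamp lying face up: black base 170 mm across, white dome under a wire cage, 88 mm high in all. Origin under its middle on the bench. (An oblong caged lamp at the right edge of the bench is not meant)
- lamp_top (a point): The middle of the lamp's top, 88 mm above the bench
- contactor: Bystander, loose: black and grey block 70 x 45 x 75 mm, origin under its middle
- meter: Bystander, loose: flat grey hand meter 150 x 80 x 36 mm (45 mm over its knob), origin under its middle
- bearing: Bystander, loose: steel ring 52 mm across, 15 mm high, origin under its middle
- screwdriver: Bystander, loose: screwdriver 200 mm long lying on the bench, under 40 mm high, origin under its middle

How it is judged (in metres and radians):
On the way, in this order (a step that is already met when the one before it is completed fails the run):
1. the rod is fully in the guide tube, its collar stopped on the mouth (distance between rod and tube below 0.006 m and x of rod in the frame of tube below 0.004 m and x of rod_tip in the frame of tube below -0.122 m and angle between the x axis of rod and the x axis of tube, either way round below 0.1 rad), for 0.2 s.
2. the rod is drawn right out of the tube, held by the fingers (x of rod_tip in the frame of tube above 0.004 m and contact force between the fingers and rod above 1 N), for 0.1 s.
At the end, for the whole second after the job is handed in: After the rod has been fully home in the tube (collar within 4 mm of the mouth) and drawn right out, it is held still in the fingers at the end: level within 7 degrees, the tip within 40 mm sideways of the lamp's middle and 30 to 140 mm above the lamp's top, nothing but the fingers touching the rod (contact force between the fingers and rod above 1 N and horizontal distance between rod_tip and lamp_top below 0.04 m and z of rod_tip in the frame of lamp between 0.118 and 0.228 m and angle between rod's own x axis and vertical between 1.4508 and 1.6908 rad and linear speed of rod below 0.02 m/s and angular speed of rod below 0.15 rad/s and contact force between rod and lamp below 0.3 N and contact force between rod and gearmotor below 0.3 N and contact force between rod and rest below 0.3 N and contact force between rod and contactor below 0.3 N and contact force between rod and meter below 0.3 N and contact force between rod and bearing below 0.3 N and contact force between rod and screwdriver below 0.3 N); the arm keeps its last pose, push and grip.
It fails at once if a loose bystander is pushed more than 25 mm from its place (distance of any of contactor, meter, bearing, screwdriver from where it was at the start of the episode above 0.025 m).
It also fails if it takes over 61 s, if anything falls off the work surface, if the arm or the gripper's body presses on something with over 40 N, if the wrist force passes 120 N, or if a joint passes its speed limit or range.

## Working session

There is one attempt and no reset: what is moved stays moved. The work goes in short steps, Python scripts to look and compute and a shell command to move; the robot and the scene stay as the last step left them, time stands still between calls to the robot, and variables do not carry over. Pictures are saved under pics/ and viewed, about 8 in all and at most 12, crops included, and the job is handed in when it is done.

```bash
ls; mkdir -p pics
python3 - <<'E'
from plant import r
import cv2,numpy as np
s=r.get_state();print(s)
for n in("top","side"):
    p,d=r.capture(n);i=r.camera_info(n);np.savez(f"pics/{n}.npz",p=p,d=d,m=i["mtx"],T=i["pose"])
    cv2.imwrite(f"pics/{n}0.png",cv2.resize(p[:,:,::-1],(800,600),interpolation=cv2.INTER_CUBIC));print(n,i)
E
```

```text
pics
{'time_s': 0.0, 'joints': array([ 8.09081735e+01,  2.05911683e+01,  6.32167351e-01, -2.06838291e-02,
       -7.01370643e+01, -1.65082638e+01]), 'qd': array([ 0.01382925, -0.04150744, -0.11065805,  0.00136696,  0.01528783,
        0.12436333]), 'joint_torque': array([ 2.76781182e-03, -5.82729328e+01,  2.93051898e+01,  6.99731380e+00,
        6.89771390e-03, -1.54028357e-04]), 'tcp_pos': array([0.29145647, 0.60828408, 0.23661173]), 'eef_rot': array([ 1.79902369e+02, -8.65751444e-03, -2.56071271e+01]), 'contact_force': array([-0.64143688, -0.69891746, -0.10193696]), 'moment': array([-0.02823422,  0.00968374,  0.01176323]), 'gripper_width': 0.0878148204635902}
top {'mtx': array([[352.8206839 ,   0.        , 257.45164665],
       [  0.        , 352.8206839 , 193.6116067 ],
       [  0.        ,   0.        ,   1.        ]]), 'pose': array([[ 0.02769978, -0.9949376 ,  0.09660173,  0.46498604],
       [-0.99957574, -0.02843947, -0.00628841, -0.05082156],
       [ 0.00900387, -0.09638656, -0.99530325,  1.14343337],
       [ 0.        ,  0.        ,  0.        ,  1.        ]])}
side {'mtx': array([[391.68143651,   0.        , 252.77843349],
       [  0.        , 391.68143651, 194.15174214],
       [  0.        ,   0.        ,   1.        ]]), 'pose': array([[ 7.61850979e-01, -5.07591169e-01,  4.02410600e-01,
         1.65835916e-01],
       [-6.47752278e-01, -5.96743831e-01,  4.73617764e-01,
        -5.09311231e-01],
       [-2.68150779e-04, -6.21488540e-01, -7.83423208e-01,
         8.79711645e-01],
       [ 0.00000000e+00,  0.00000000e+00,  0.00000000e+00,
         1.00000000e+00]])}
```

View pics/top0.png

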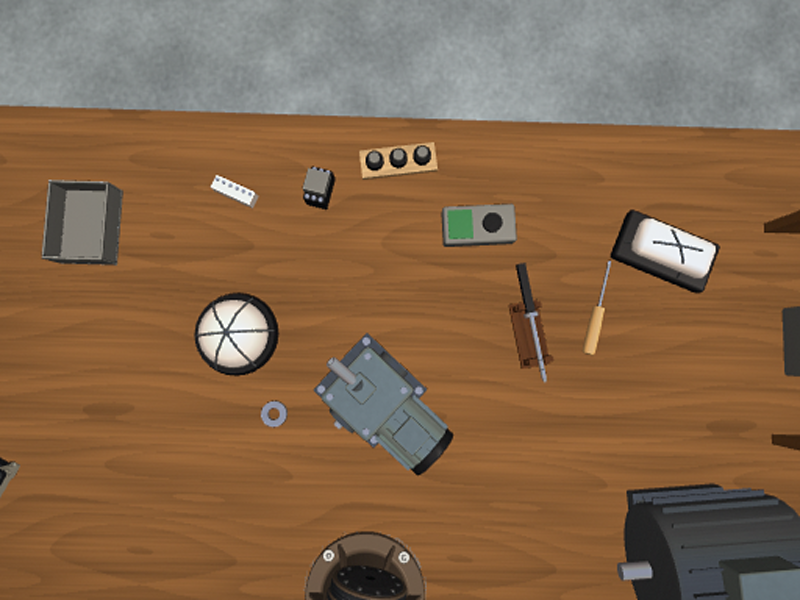

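View pics/side0.png

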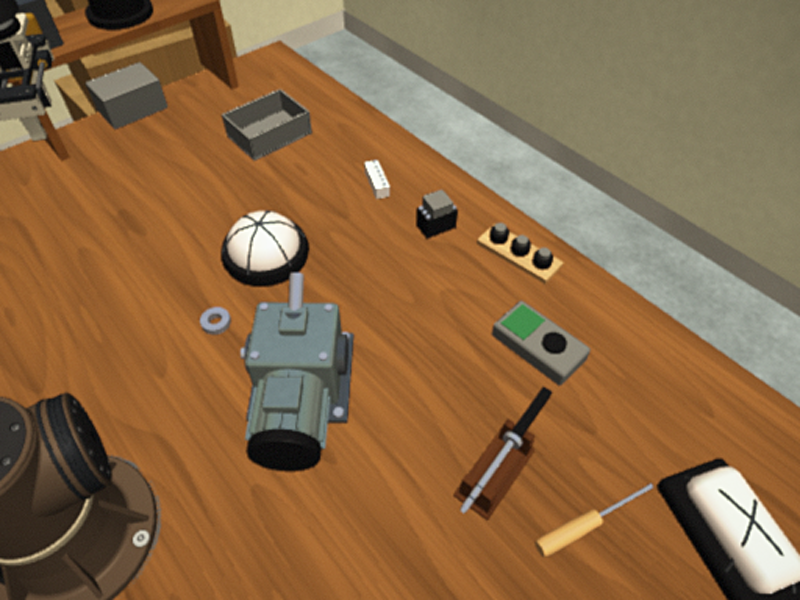

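The top view shows the rod with its handle end at (522,266), collar at (531,313) and tip at (545,380). The tube mouth is near (333,362), the lamp centre near (236,333). The tool can't be tilted, so I'll have to pivot the rod about the jaws, using a light grip with the tip on a surface.

```bash
cat > h.py <<'E'
import numpy as np,cv2
def cloud(d,m,T):
    v,u=np.mgrid[:d.shape[0],:d.shape[1]]
    P=np.stack([(u-m[0,2])*d/m[0,0],(v-m[1,2])*d/m[1,1],d],-1)
    P=P@T[:3,:3].T+T[:3,3]; P[d<=0]=np.nan; return P
def plane(u,v,z,m,T):
    q=T[:3,:3]@np.linalg.inv(m)@[u,v,1.]; return T[:3,3]+q*(z-T[2,3])/q[2]
def proj(X,m,T):
    c=(np.asarray(X)-T[:3,3])@T[:3,:3]; c=c@m.T; return c[...,:2]/c[...,2:]
E
python3 - <<'E'
from h import *
for n in("top","side"):
    f=np.load(f"pics/{n}.npz");P=cloud(f["d"],f["m"],f["T"]);k=P.reshape(-1,3);k=k[np.isfinite(k[:,0])]
    if n=="top":
        for a,u,v,z in[("handle end",522,266,.055),("collar",531,313,.05),("tip",545,380,.05),("lamp",236,333,.0),("mouth",333,362,.165),("tubebase",357,381,.14)]:
            print(a,plane(u/1.5625,v/1.5625,z,f["m"],f["T"]).round(4))
    # tube: points above 145 in region
    t=k[(k[:,2]>.146)&(k[:,2]<.2)&(k[:,0]>.3)&(k[:,0]<.6)&(abs(k[:,1])<.2)]
    c=t.mean(0);w,V=np.linalg.eigh(np.cov(t.T));print(n,"tube n",len(t),c.round(4),V[:,2].round(3),np.sqrt(w).round(4),t[t[:,2].argmax()],t.max(0))
    l=k[(k[:,2]>.04)&(k[:,2]<.12)&(np.hypot(k[:,0]-.43,k[:,1]-.19)<.12)]
    from scipy.optimize import least_squares
    top=l[l[:,2]>.078];print("lamp top",len(l),top.mean(0).round(4),l[:,2].max())
    q=k[(k[:,2]>.035)&(k[:,2]<.07)&(k[:,0]>.35)&(k[:,0]<.68)&(k[:,1]<-.17)&(k[:,1]>-.38)]
    print("rodcloud",len(q),q.min(0),q.max(0))
    h=k[(k[:,2]>.12)&(k[:,2]<.146)&(k[:,0]>.2)&(k[:,0]<.6)&(abs(k[:,1])<.25)]
    print("housing",h.mean(0).round(3),cv2.minAreaRect(h[(h[:,2]<.133)][:,:2].astype('f4')))
f=np.load("pics/top.npz");p=f["p"][:,:,::-1]
a=cv2.resize(p[160:260,320:360],None,fx=6,fy=6,interpolation=cv2.INTER_CUBIC)
b=cv2.resize(p[215,195] if 0 else p[205:280,195:260],None,fx=8,fy=8,interpolation=cv2.INTER_CUBIC)
o=np.zeros((600,800,3),'u1');o[:600,:240]=a;o[:600,260:780]=b;cv2.imwrite("pics/c1.png",o)
E
```

```text
handle end [ 0.6508 -0.2951  0.055 ]
collar [ 0.5575 -0.3148  0.05  ]
tip [ 0.4258 -0.3431  0.05  ]
lamp [0.5029 0.2838 0.    ]
mouth [0.4512 0.0621 0.165 ]
tubebase [0.418  0.0205 0.14  ]
top tube n 268 [0.4206 0.03   0.1552] [-0.638 -0.757 -0.145] [0.0062 0.0082 0.0424] [0.44760532 0.06634334 0.17720228] [0.46120089 0.07373811 0.17720228]
lamp top 858 [0.4934 0.2684 0.0825] 0.09416598466297299
rodcloud 469 [ 0.4263271  -0.35427736  0.03563561] [ 0.65728486 -0.28355701  0.06675268]
housing [ 0.378 -0.019  0.132] ((0.3587009012699127, -0.039510756731033325), (0.2346283197402954, 0.13005970418453217), 48.53084182739258)
side tube n 317 [0.423  0.0298 0.1551] [-0.645 -0.738 -0.198] [0.0058 0.0076 0.0339] [0.44651558 0.05900246 0.17809312] [0.45784964 0.07045596 0.17809312]
lamp top 994 [0.4932 0.267  0.0823] 0.09184031747127652
rodcloud 903 [ 0.42517477 -0.35866651  0.03539974] [ 0.65735911 -0.28520811  0.06677713]
housing [ 0.371 -0.03   0.132] ((0.35895997285842896, -0.04187609255313873), (0.23460343480110168, 0.12932094931602478), 48.81312561035156)
```

View pics/c1.png

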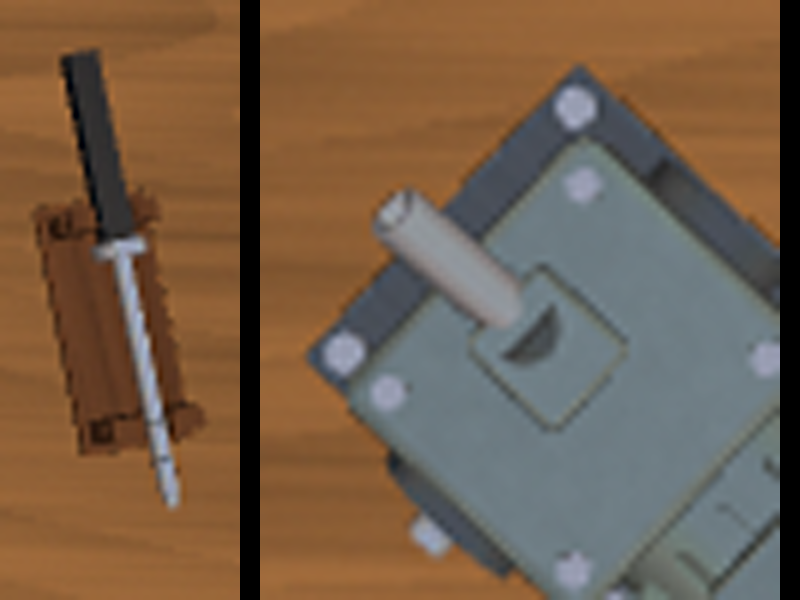

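The crop shows the rod axis running (80,55) to (174,505), and the tube mouth at (398,210). The housing rectangle gives a tube heading of about 48.7°. I'll set out toward the rod.

```bash
A='[{"x":1,"y":0.98},{"x":1,"y":0.98},{"x":1,"y":0.98},{"x":1,"y":0.98},{"x":1,"y":0.98}]'
python3 -m inch '[{"x":1,"y":0.98},{"x":1,"y":0.98},{"x":1,"y":0.98},{"x":1,"y":0.98},{"x":1,"y":0.98}]' 0.3 60
python3 -m inch '[{"x":1,"y":0.98},{"x":1,"y":0.98},{"x":1,"y":0.98},{"x":1,"y":0.98},{"x":1,"y":0.98}]'
python3 -m inch '[{"x":1,"y":0.98},{"x":1,"y":0.98},{"x":1,"y":0.98},{"x":1,"y":0.98},{"x":1,"y":0.98}]'
python3 -m inch '[{"x":1,"y":0.98},{"x":1,"y":0.98},{"x":1,"y":0.98},{"x":1,"y":0.98},{"x":1,"y":0.98}]'
```

```text
validation failed for argument at $[0]...
validation failed for argument at $[0]...
validation failed for argument at $[0]...
validation failed for argument at $[0]...
```

```bash
python3 -m inch '[{"x":1,"y":0.98,"z":0,"yaw":0},{"x":1,"y":0.98,"z":0,"yaw":0},{"x":1,"y":0.98,"z":0,"yaw":0},{"x":1,"y":0.98,"z":0,"yaw":0},{"x":1,"y":0.98,"z":0,"yaw":0}]' 0.3 60
```

```text
time_s: 0.52
tcp_pos: [0.3501, 0.4425, 0.2316]
eef_rot: [179.5, -0.1, -25.2]
contact_force: [0.7, 0.3, 0.6]
gripper_width: 0.0603
```

```bash
python3 -m inch '[{"x":1,"y":0.98,"z":-0.05,"yaw":0},{"x":1,"y":0.98,"z":-0.05,"yaw":0},{"x":1,"y":0.98,"z":-0.05,"yaw":0},{"x":1,"y":0.98,"z":-0.05,"yaw":0},{"x":1,"y":0.98,"z":-0.05,"yaw":0}]'
python3 -m inch '[{"x":1,"y":0.98,"z":-0.05,"yaw":0},{"x":1,"y":0.98,"z":-0.05,"yaw":0},{"x":1,"y":0.98,"z":-0.05,"yaw":0},{"x":1,"y":0.98,"z":-0.05,"yaw":0},{"x":1,"y":0.98,"z":-0.05,"yaw":0}]'
python3 -m inch '[{"x":1,"y":0.98,"z":0,"yaw":0},{"x":1,"y":0.98,"z":0,"yaw":0},{"x":1,"y":0.98,"z":0,"yaw":0},{"x":1,"y":0.98,"z":0,"yaw":0},{"x":1,"y":0.98,"z":0,"yaw":0}]'
python3 -m inch '[{"x":1,"y":0.98,"z":0,"yaw":-1},{"x":0,"y":0,"z":0,"yaw":-1},{"x":0,"y":0,"z":0,"yaw":-1},{"x":0,"y":0,"z":0,"yaw":-1},{"x":0,"y":0,"z":0,"yaw":-1}]'
python3 -m inch '[{"x":0,"y":0,"z":0,"yaw":-1},{"x":0,"y":0,"z":0,"yaw":-1},{"x":0,"y":0,"z":0,"yaw":-1},{"x":0,"y":0,"z":0,"yaw":-1},{"x":0,"y":0,"z":0,"yaw":-0.3}]'
```

```text
time_s: 0.93
tcp_pos: [0.4111, 0.2689, 0.2376]
eef_rot: [179.4, -0.0, -25.1]
contact_force: [0.2, 0.8, 0.5]
gripper_width: 0.057
time_s: 1.35
tcp_pos: [0.4721, 0.0958, 0.2454]
eef_rot: [179.4, 0.0, -25.1]
contact_force: [0.7, 0.7, 0.3]
gripper_width: 0.0569
time_s: 1.77
tcp_pos: [0.5339, -0.0772, 0.2468]
eef_rot: [179.4, 0.0, -25.0]
contact_force: [1.0, -0.1, 0.0]
gripper_width: 0.0571
time_s: 2.18
tcp_pos: [0.5466, -0.1205, 0.2439]
eef_rot: [179.4, 0.6, -4.9]
contact_force: [-0.6, 1.8, 0.1]
gripper_width: 0.057
time_s: 2.6
tcp_pos: [0.5451, -0.1213, 0.2415]
eef_rot: [179.7, 1.0, 13.2]
contact_force: [0.1, -0.2, 0.5]
gripper_width: 0.0569
```

```bash
python3 -m inch '[{"x":0.2,"y":1,"z":0,"yaw":0},{"x":0.2,"y":1,"z":0,"yaw":0},{"x":0.2,"y":1,"z":0,"yaw":0},{"x":0.2,"y":1,"z":0,"yaw":0},{"x":0.2,"y":1,"z":0.4,"yaw":0}]'
python3 -m inch '[{"x":0.2,"y":1,"z":0.4,"yaw":0},{"x":0.1,"y":0.8,"z":0.4,"yaw":0.3},{"x":0,"y":0,"z":0.4,"yaw":0},{"x":0,"y":0,"z":0,"yaw":0},{"x":0,"y":0,"z":0,"yaw":0}]'
python3 - <<'E'
from plant import r
from h import *
s=r.get_state();i=r.camera_info("wrist");p,d=r.capture("wrist");np.savez("pics/w1.npz",p=p,d=d,m=i["mtx"],T=i["pose"])
print(s["tcp_pos"],s["eef_rot"],s["joints"],i["pose"])
cv2.imwrite("pics/w1.png",cv2.resize(p[:,:,::-1],(800,600),interpolation=cv2.INTER_CUBIC))
E
```

```text
time_s: 3.02
tcp_pos: [0.599, -0.2375, 0.2337]
eef_rot: [179.7, 0.8, 13.3]
contact_force: [0.7, 0.3, 0.2]
gripper_width: 0.057
time_s: 3.43
tcp_pos: [0.6165, -0.2862, 0.1974]
eef_rot: [179.8, 1.1, 11.5]
contact_force: [0.3, 0.3, 0.3]
gripper_width: 0.057
[ 0.61652284 -0.28617191  0.1974033 ] [179.77538827   1.14368729  11.46000418] [ -8.17426398  22.87968228  -1.40687961   0.64865829 -66.71651353
 109.37488975] [[ 0.19813693 -0.92803106 -0.31543637  0.70076068]
 [-0.98016703 -0.18635135 -0.06742229 -0.26833264]
 [ 0.00378798  0.32253918 -0.94654854  0.34186209]
 [ 0.          0.          0.          1.        ]]
```

View pics/w1.png

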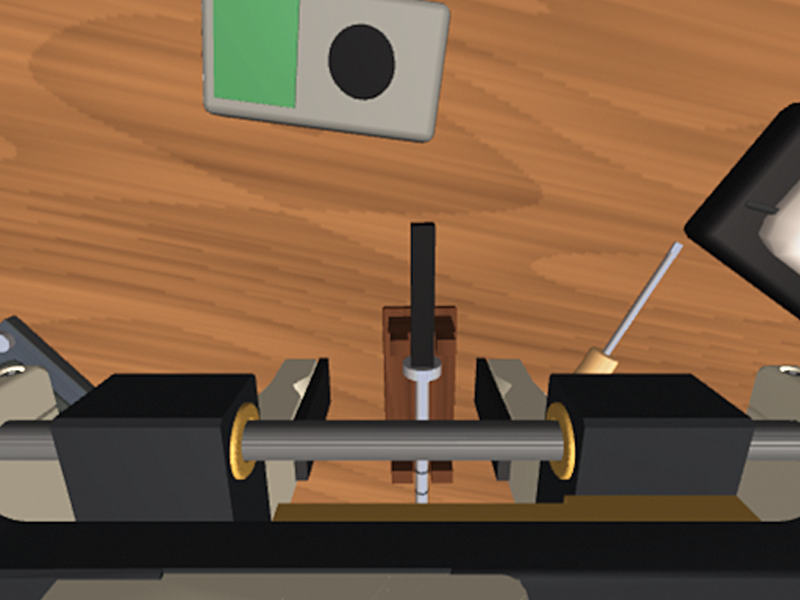

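Run:
```python
from h import *
f=np.load("pics/w1.npz");m,T=f["m"],f["T"];s=1.5625
a=plane(423/s,225/s,.058,m,T);b=plane(423.5/s,360/s,.058,m,T);c=plane(423/s,500/s,.055,m,T)
print(a,b,c,np.linalg.norm(a-b))
for p,q in((a,b),(a,c),(b,c)): e=p-q;print(np.degrees(np.arctan2(e[1],e[0])))
P=cloud(f["d"],m,T);k=P.reshape(-1,3);k=k[np.isfinite(k[:,0])]
h=k[(k[:,2]>.05)&(k[:,2]<.064)&(k[:,0]>.57)&(k[:,0]<.68)&(abs(k[:,1]+.3)<.05)]
c=h.mean(0);w,V=np.linalg.eigh(np.cov(h[:,:2].T));print(len(h),c,np.degrees(np.arctan2(V[1,1],V[0,1])),h[:,0].max())
```

```text
[ 0.65923022 -0.29160966  0.058     ] [ 0.5666924  -0.31216207  0.058     ] [ 0.44413507 -0.33869517  0.055     ] 0.09479266617659014
12.52199216110583
12.34758961470969
12.215751329002424
1542 [ 0.61070293 -0.30251347  0.05668901] -166.0270007225932 0.6600451773012935
```

```bash
python3 -m inch '[{"x":-0.1,"y":0.6,"z":0.6,"yaw":-0.25},{"x":0,"y":0,"z":0.8,"yaw":0},{"x":0,"y":0,"z":0.8,"yaw":0},{"x":0,"y":0,"z":0.6,"yaw":0},{"x":0,"y":0,"z":0.2,"yaw":0}]'
python3 -m inch '[{"x":0,"y":0,"z":0,"yaw":0},{"x":0,"y":0,"z":0,"yaw":0}]'
```

```text
time_s: 3.9
tcp_pos: [0.6185, -0.2986, 0.1279]
eef_rot: [179.5, 0.6, 12.8]
contact_force: [-0.9, 1.2, -0.7]
gripper_width: 0.0567
time_s: 4.07
tcp_pos: [0.6184, -0.2971, 0.1286]
eef_rot: [179.5, 0.6, 12.9]
contact_force: [-1.0, -0.2, -0.4]
gripper_width: 0.0568
```

```bash
python3 -m inch '[{"x":-0.1,"y":0.16,"z":0.8,"yaw":0.1},{"x":0,"y":0,"z":0.8,"yaw":0},{"x":0,"y":0,"z":0.8,"yaw":0},{"x":0,"y":0,"z":0.6,"yaw":0},{"x":0,"y":0,"z":0.3,"yaw":0}]'
python3 -m inch '[{"x":0,"y":0,"z":0.1,"yaw":0},{"x":0,"y":0,"z":0,"yaw":0}]'
```

```text
time_s: 4.48
tcp_pos: [0.6237, -0.3024, 0.0558]
eef_rot: [179.0, -0.3, 12.7]
contact_force: [-0.8, 0.4, -1.0]
gripper_width: 0.0567
time_s: 4.65
tcp_pos: [0.6241, -0.302, 0.0537]
eef_rot: [179.0, -0.3, 12.7]
contact_force: [0.4, -0.6, -0.1]
gripper_width: 0.0571
```

```bash
python3 -m inch '[{"x":-0.25,"y":0,"z":0.45,"yaw":0.05},{"x":0,"y":0,"z":0.1,"yaw":0},{"x":0,"y":0,"z":0,"yaw":0}]'
python3 -m inch '[{"x":0,"y":0,"z":0,"yaw":0},{"x":0,"y":0,"z":0,"yaw":0},{"x":0,"y":0,"z":0,"yaw":0},{"x":0,"y":0,"z":0,"yaw":0},{"x":0,"y":0,"z":0,"yaw":0}]' -1 8
python3 -m inch '[{"x":0,"y":0,"z":0,"yaw":0},{"x":0,"y":0,"z":0,"yaw":0},{"x":0,"y":0,"z":0,"yaw":0}]'
```

```text
time_s: 4.9
tcp_pos: [0.621, -0.304, 0.0442]
eef_rot: [178.8, -0.6, 12.6]
contact_force: [-0.2, -0.3, 0.3]
gripper_width: 0.0573
time_s: 5.32
tcp_pos: [0.6237, -0.3044, 0.0486]
eef_rot: [178.7, -0.9, 12.7]
contact_force: [0.5, 0.7, -0.2]
gripper_width: 0.0292
time_s: 5.57
tcp_pos: [0.6236, -0.3027, 0.0486]
eef_rot: [178.8, -0.9, 12.6]
contact_force: [-0.6, 1.1, 1.0]
gripper_width: 0.0162
```

```bash
python3 -m inch '[{"x":0,"y":0,"z":-0.3,"yaw":0},{"x":0,"y":0,"z":-0.4,"yaw":0},{"x":-0.1,"y":0,"z":-0.4,"yaw":0},{"x":-0.1,"y":0,"z":-0.4,"yaw":0},{"x":0,"y":0,"z":0,"yaw":0}]'
python3 -m inch '[{"x":-0.2,"y":0,"z":-0.4,"yaw":0},{"x":-0.25,"y":0,"z":-0.4,"yaw":0},{"x":-0.3,"y":0,"z":-0.4,"yaw":0},{"x":0,"y":0,"z":0,"yaw":0}]'
python3 - <<'E'
from plant import r
from h import *
s=r.get_state();print(s["tcp_pos"],s["eef_rot"],s["contact_force"],s["gripper_width"])
p,d=r.capture("side");i=r.camera_info("side");np.savez("pics/s2.npz",p=p,d=d,m=i["mtx"],T=i["pose"])
cv2.imwrite("pics/s2.png",cv2.resize(p[210:360,240:440,::-1],(800,600),interpolation=cv2.INTER_CUBIC))
E
```

```text
time_s: 5.98
tcp_pos: [0.6169, -0.3028, 0.0889]
eef_rot: [178.9, -0.8, 12.6]
contact_force: [0.1, 1.3, -2.0]
gripper_width: 0.016
time_s: 6.32
tcp_pos: [0.5961, -0.307, 0.123]
eef_rot: [178.8, -0.9, 12.6]
contact_force: [0.4, 1.8, -1.2]
gripper_width: 0.0163
[ 0.59613505 -0.3069515   0.12301154] [178.84647103  -0.87085431  12.56983283] [ 0.41218902  1.80397875 -1.19203084] 0.016316434020823976
```

View pics/s2.png

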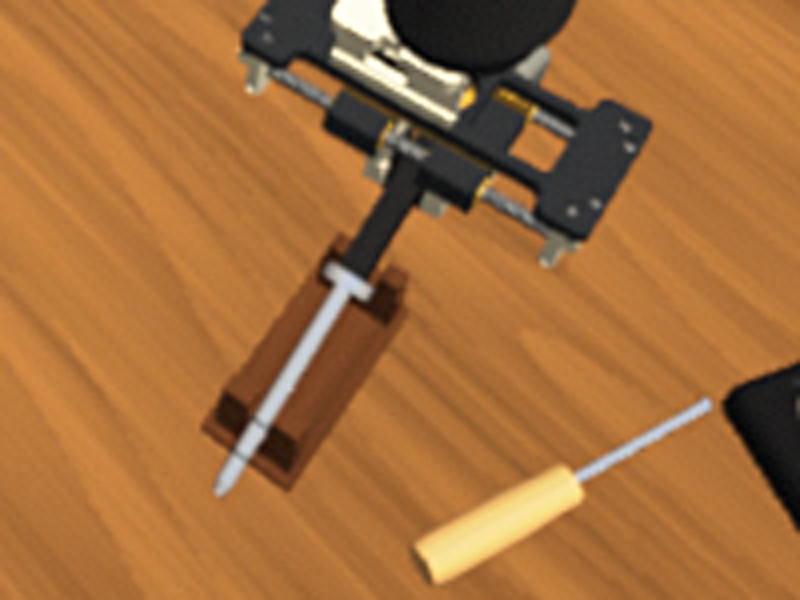

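The crop shows the rod pivoting in the fingers and still resting in the front slot, with the tip at (220,490), the collar at (348,280) and the handle leaving the fingers at about (405,175). Next I work out the pitch.

```bash
cat >> h.py <<'E'
def vplane(px,tcp,psi,m,T):  # pixels -> points on the upright plane through tcp with heading psi; (s along heading, z)
    n=np.array([-np.sin(psi),np.cos(psi),0]);out=[]
    for u,v in px:
        q=T[:3,:3]@np.linalg.inv(m)@[u,v,1.];X=T[:3,3]+q*(n@(np.asarray(tcp)-T[:3,3]))/(n@q);out.append(X)
    out=np.array(out);s=(out-tcp)@[np.cos(psi),np.sin(psi),0];return s,out[:,2],out
E
python3 - <<'E'
from h import *
f=np.load("pics/s2.npz");px=[(240+a/4,210+b/4) for a,b in((220,491),(262,422),(300,359),(348,282))]
s,z,X=vplane(px,[.596,-.307,.123],np.radians(12.5),f["m"],f["T"]);print(s,z,np.degrees(np.polyfit(s,z,1)[0]),np.degrees(np.arctan(np.diff(z)/np.diff(s))),np.hypot(s[0]-s[-1],z[0]-z[-1]))
print(np.polyval(np.polyfit(s,z,1),0))
E
```

```text
[-0.17346314 -0.13459667 -0.09944776 -0.05301834] [0.02148621 0.04108753 0.06033962 0.07876267] 27.50490671468795 [26.76292797 28.71081697 21.64301792] 0.1333699487542551
0.10568800891781123
```

Run:
```python
from h import *
f=np.load("pics/side.npz");m,T=f["m"],f["T"]
for u,v in((464,508),(513,440),(548,391)): print(plane(u/1.5625,v/1.5625,.05,m,T))
# expected tip etc from wrist estimate
o=np.array([.5537,-.3145,.05]);e=np.array([-np.cos(np.radians(12.4)),-np.sin(np.radians(12.4)),0])
print(proj(np.array([o+.13*e,o,o-.108*e]),m,T)*1.5625)
# now: pitch hypotheses, axis at grip height zg
f=np.load("pics/s2.npz");g=np.array([.596,-.307,.123])
for th in(20,25,30):
    for zg in(.115,.123,.131):
        c,sn=np.cos(np.radians(th)),np.sin(np.radians(th));d=np.array([e[0]*c,e[1]*c,-sn]);g[2]=zg
        print(th,zg,((proj(np.array([g+.201*d,g+.071*d,g-.037*d]),m,T)-[240,210])*4).round(0).tolist())
P=cloud(f["d"],f["m"],f["T"])
for a,b in((220,485),(241,455),(262,422),(300,359),(320,326)):
    print(P[round(210+b/4),round(240+a/4)])
```

```text
[ 0.43253006 -0.34105627  0.05      ]
[ 0.55811228 -0.3154683   0.05      ]
[ 0.66055918 -0.29420891  0.05      ]
[[461.65154775 511.48488093]
 [510.45574778 441.33239882]
 [545.98501458 390.26166615]]
20 0.115 [[207.0, 498.0], [338.0, 290.0], [441.0, 127.0]]
20 0.123 [[209.0, 493.0], [340.0, 284.0], [444.0, 120.0]]
20 0.131 [[210.0, 487.0], [343.0, 277.0], [447.0, 112.0]]
25 0.115 [[212.0, 498.0], [339.0, 292.0], [441.0, 126.0]]
25 0.123 [[213.0, 493.0], [341.0, 285.0], [444.0, 119.0]]
25 0.131 [[214.0, 488.0], [343.0, 279.0], [447.0, 111.0]]
30 0.115 [[218.0, 496.0], [340.0, 293.0], [441.0, 125.0]]
30 0.123 [[219.0, 491.0], [342.0, 286.0], [444.0, 118.0]]
30 0.131 [[220.0, 486.0], [344.0, 280.0], [447.0, 110.0]]
[ 0.42402976 -0.345162    0.03871004]
[ 0.44009513 -0.34298658  0.04723373]
[ 0.45975927 -0.34043506  0.05475739]
[ 0.49327357 -0.33175736  0.07319243]
[ 0.5111513  -0.32799111  0.08199805]
```

Depth along the rod gives 25.9° of droop, with the axis at TCP height. That agrees with the geometry about the front post. I'll raise to 30°, then grip hard.

```bash
python3 -m inch '[{"x":-0.15,"y":0,"z":-0.3,"yaw":0},{"x":-0.05,"y":0,"z":-0.15,"yaw":0},{"x":0,"y":0,"z":0,"yaw":0}]'
python3 -m inch '[{"x":0,"y":0,"z":0,"yaw":0},{"x":0,"y":0,"z":0,"yaw":0},{"x":0,"y":0,"z":0,"yaw":0},{"x":0,"y":0,"z":0,"yaw":0}]' -1 60
cat >> h.py <<'E'
def rodfit(r,psi,tcp,name="side",reach=.23):
    # fit the axis line of the rod in the upright plane (heading psi) from depth; steel part and handle
    p,d=r.capture(name);i=r.camera_info(name);P=cloud(d,i["mtx"],i["pose"]);k=P.reshape(-1,3)
    c=np.array([np.cos(psi),np.sin(psi),0]);n=np.array([-c[1],c[0],0]);q=k-tcp;s=q@c;l=q@n
    m=np.isfinite(s)&(s<-.025)&(s>-reach)&(abs(l)<.012)&(k[:,2]<tcp[2]-.1*abs(s)+.02)&(k[:,2]>max(.012,tcp[2]-.19))
    s,l,z=s[m],l[m],k[m,2]
    a=None;ok=np.ones(len(s),bool)
    rng=np.random.default_rng(0);best=0
    for _ in range(400):
        j=rng.choice(len(s),2)
        if abs(s[j[0]]-s[j[1]])<.03: continue
        t=np.polyfit(s[j],z[j],1);o=abs(z-np.polyval(t,s))<.004
        if o.sum()>best: best,ok=o.sum(),o
    t=np.polyfit(s[ok],z[ok],1);h=np.polyfit(s[ok],l[ok],1)
    return dict(pitch=np.degrees(np.arctan(t[0])),z0=t[1],yaw_off=np.degrees(np.arctan(h[0])),l0=h[1],n=int(ok.sum()),smin=s[ok].min(),zmin=z[ok].min()),p,d,i
E
python3 - <<'E'
from plant import r
from h import *
s=r.get_state();print(s["tcp_pos"],s["eef_rot"],s["contact_force"],s["gripper_width"])
for n in("side","top"):print(rodfit(r,np.radians(s["eef_rot"][2]),s["tcp_pos"],n)[0])
E
```

```text
time_s: 6.62
tcp_pos: [0.5898, -0.3076, 0.1338]
eef_rot: [178.9, -0.8, 12.5]
contact_force: [-0.6, 1.8, -1.9]
gripper_width: 0.016
time_s: 6.95
tcp_pos: [0.59, -0.3074, 0.133]
eef_rot: [178.9, -0.8, 12.5]
contact_force: [-0.3, 1.5, -0.7]
gripper_width: 0.0156
[ 0.59000143 -0.30736715  0.13299654] [178.94858524  -0.76947281  12.5233464 ] [-0.33935082  1.52627045 -0.74962899] 0.0156481546302731
{'pitch': np.float64(33.79894453918219), 'z0': np.float64(0.14601431275300086), 'yaw_off': np.float64(0.39047635599572517), 'l0': np.float64(-0.0001602477677893286), 'n': 412, 'smin': np.float64(-0.17291829360892944), 'zmin': np.float64(0.0283909370032267)}
{'pitch': np.float64(33.64044742420412), 'z0': np.float64(0.14548223030612745), 'yaw_off': np.float64(0.050341530430351965), 'l0': np.float64(0.0012832668155005977), 'n': 146, 'smin': np.float64(-0.1713757494978754), 'zmin': np.float64(0.03446734442166721)}
```

```bash
sed -i 's/(s<-.025)/(s<-.072)/' h.py
python3 - <<'E'
from plant import r
from h import *
s=r.get_state()
for n in("side","top"):print(rodfit(r,np.radians(s["eef_rot"][2]),s["tcp_pos"],n)[0])
E
```

```text
{'pitch': np.float64(32.21270061249722), 'z0': np.float64(0.14102694080673167), 'yaw_off': np.float64(0.034250540196725375), 'l0': np.float64(-0.0009887821250701822), 'n': 260, 'smin': np.float64(-0.17280122316708846), 'zmin': np.float64(0.029563165978117256)}
{'pitch': np.float64(32.35951926481907), 'z0': np.float64(0.1415782717928493), 'yaw_off': np.float64(0.21527225083507476), 'l0': np.float64(0.001561888153832276), 'n': 106, 'smin': np.float64(-0.17150168065168012), 'zmin': np.float64(0.03208761397713711)}
```

```bash
python3 -m inch '[{"x":0,"y":0,"z":-0.15,"yaw":0},{"x":0,"y":0,"z":-0.3,"yaw":0},{"x":0,"y":0,"z":-0.5,"yaw":0},{"x":0,"y":0,"z":-0.5,"yaw":0},{"x":0,"y":0,"z":-0.5,"yaw":0}]'
python3 -m inch '[{"x":0,"y":0,"z":-0.6,"yaw":0},{"x":0,"y":0,"z":-0.6,"yaw":0},{"x":0,"y":0,"z":-0.6,"yaw":0},{"x":0,"y":0,"z":-0.6,"yaw":0},{"x":0,"y":0,"z":-0.6,"yaw":0}]'
python3 -m inch '[{"x":0,"y":-0.2,"z":-0.6,"yaw":-0.3},{"x":0,"y":-0.4,"z":-0.5,"yaw":-0.5},{"x":0,"y":-0.6,"z":-0.3,"yaw":-0.6},{"x":0,"y":-0.6,"z":-0.2,"yaw":-0.7},{"x":0,"y":-0.6,"z":0,"yaw":-0.7}]'
python3 - <<'E'
from plant import r
from h import *
s=r.get_state();print(s["tcp_pos"],s["eef_rot"])
for n in("side","top"):
    a,p,d,i=rodfit(r,np.radians(s["eef_rot"][2]),s["tcp_pos"],n);print(a)
E
```

```text
time_s: 7.57
tcp_pos: [0.5876, -0.307, 0.1817]
eef_rot: [179.0, -0.5, 12.6]
contact_force: [-0.2, 0.6, -1.3]
gripper_width: 0.0154
time_s: 7.98
tcp_pos: [0.5863, -0.3069, 0.264]
eef_rot: [178.9, -0.5, 12.6]
contact_force: [-0.3, -0.3, -1.8]
gripper_width: 0.0154
time_s: 8.4
tcp_pos: [0.568, -0.2486, 0.3114]
eef_rot: [178.4, -0.6, 24.4]
contact_force: [0.2, 0.6, -1.5]
gripper_width: 0.0156
[ 0.56798318 -0.24858927  0.31144958] [178.42072133  -0.57394588  24.38393984]
{'pitch': np.float64(31.868894768543317), 'z0': np.float64(0.31886851061535904), 'yaw_off': np.float64(0.7016453180151606), 'l0': np.float64(-0.00033783301294881764), 'n': 347, 'smin': np.float64(-0.17304701870515768), 'zmin': np.float64(0.20929722455220645)}
{'pitch': np.float64(31.38556659331537), 'z0': np.float64(0.3170318803719562), 'yaw_off': np.float64(0.8458108100916072), 'l0': np.float64(0.0043571489666992804), 'n': 143, 'smin': np.float64(-0.1706626545934904), 'zmin': np.float64(0.21353340408819654)}
```

```bash
python3 -m inch '[{"x":0.2,"y":-0.5,"z":0,"yaw":-0.75},{"x":0.2,"y":-0.5,"z":0,"yaw":-0.75},{"x":0.2,"y":-0.5,"z":0,"yaw":-0.75},{"x":0.3,"y":-0.5,"z":0,"yaw":-0.75},{"x":0.4,"y":-0.5,"z":0,"yaw":-0.75}]'
python3 -m inch '[{"x":0.5,"y":-0.5,"z":0,"yaw":-0.75},{"x":0.6,"y":-0.5,"z":0,"yaw":-0.75},{"x":0.6,"y":-0.5,"z":0,"yaw":-0.6},{"x":0.6,"y":-0.5,"z":0,"yaw":-0.1},{"x":0.6,"y":-0.5,"z":0,"yaw":0}]'
python3 -m inch '[{"x":0.7,"y":-0.5,"z":0,"yaw":0},{"x":0.7,"y":-0.5,"z":0,"yaw":0},{"x":0.7,"y":-0.5,"z":0,"yaw":0},{"x":0.7,"y":-0.5,"z":0,"yaw":0},{"x":0.7,"y":-0.5,"z":0,"yaw":0}]'
```

```text
time_s: 8.92
tcp_pos: [0.5603, -0.1729, 0.3095]
eef_rot: [178.4, -0.1, 40.2]
contact_force: [-0.8, 0.4, -0.6]
gripper_width: 0.0154
time_s: 9.33
tcp_pos: [0.5632, -0.0718, 0.3072]
eef_rot: [178.5, 0.3, 49.9]
contact_force: [0.3, -0.3, -2.1]
gripper_width: 0.0153
time_s: 9.75
tcp_pos: [0.5685, 0.0417, 0.3049]
eef_rot: [178.5, 0.3, 50.2]
contact_force: [0.6, -0.2, -0.8]
gripper_width: 0.0157
```

```bash
python3 -m inch '[{"x":0.7,"y":-0.4,"z":0,"yaw":0.1},{"x":0.7,"y":-0.4,"z":0,"yaw":0.1},{"x":0.7,"y":-0.4,"z":0,"yaw":0.1},{"x":0.7,"y":-0.4,"z":0,"yaw":0.1},{"x":0.7,"y":-0.4,"z":0,"yaw":0}]'
python3 -m inch '[{"x":0.7,"y":-0.4,"z":0,"yaw":0},{"x":0.7,"y":-0.4,"z":0,"yaw":0},{"x":0.5,"y":-0.3,"z":0,"yaw":0},{"x":0.2,"y":-0.1,"z":0,"yaw":0},{"x":0,"y":0,"z":0,"yaw":0}]'
python3 - <<'E'
from plant import r
from h import *
s=r.get_state();print(s["tcp_pos"],s["eef_rot"])
o=np.zeros((600,800,3),'u1')
for n in("side","top"):
    a,p,d,i=rodfit(r,np.radians(s["eef_rot"][2]),s["tcp_pos"],n);print(a);np.savez(f"pics/{n}3.npz",p=p,d=d,m=i["mtx"],T=i["pose"])
    if n=="side": o[:,:395]=cv2.resize(p[135:255,135:214,::-1],(395,600),interpolation=cv2.INTER_CUBIC)
    else: o[:,405:]=cv2.resize(p[165:285,170:249,::-1],(395,600),interpolation=cv2.INTER_CUBIC)
cv2.imwrite("pics/c3.png",o)
E
```

```text
time_s: 10.17
tcp_pos: [0.5843, 0.1475, 0.3031]
eef_rot: [178.6, 0.3, 48.9]
contact_force: [0.8, -0.1, -1.5]
gripper_width: 0.0152
time_s: 10.58
tcp_pos: [0.5944, 0.2143, 0.3005]
eef_rot: [178.6, 0.5, 49.3]
contact_force: [-0.2, 0.3, -1.7]
gripper_width: 0.0156
[0.59436959 0.21429262 0.30052057] [178.60613786   0.46708199  49.32076384]
{'pitch': np.float64(33.30995341038421), 'z0': np.float64(0.31475886405786685), 'yaw_off': np.float64(-3.616844869127732), 'l0': np.float64(-0.009039029221028247), 'n': 208, 'smin': np.float64(-0.22864745604094433), 'zmin': np.float64(0.16169751767551843)}
{'pitch': np.float64(32.87889669549237), 'z0': np.float64(0.3135201833857618), 'yaw_off': np.float64(-2.532800604093261), 'l0': np.float64(-0.005419769830557121), 'n': 160, 'smin': np.float64(-0.22871405723704505), 'zmin': np.float64(0.1643104046325311)}
```

View pics/c3.png

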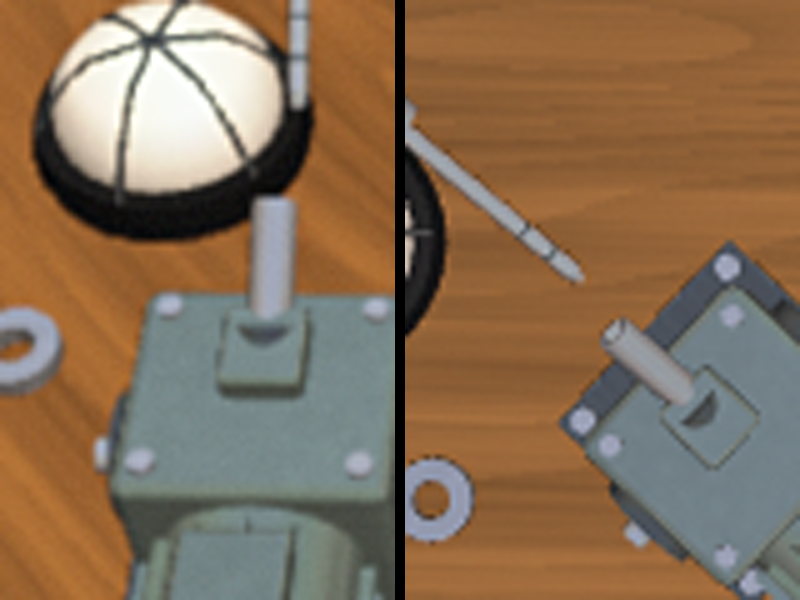

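The side crop shows the tip at (298,108) and the mouth rim at (272,203). The top crop shows the tip at (581,281), the mouth at (616,333) and the rod axis through (440,157). I'll triangulate both from the two views so calibration errors cancel.

```bash
cat > tri.py <<'E'
from h import *
def tri(us,ut,s,t):
    A=[]
    for (u,v),f in((us,s),(ut,t)):
        M=f["m"]@np.linalg.inv(f["T"])[:3];A+=[u*M[2]-M[0],v*M[2]-M[1]]
    A=np.array(A);A/=np.linalg.norm(A,axis=1)[:,None]
    x=np.linalg.svd(A)[2][3];X=x[:3]/x[3]
    return X,[np.round(np.array(p)-proj(X,f["m"],f["T"]),1).tolist() for p,f in((us,s),(ut,t))]
E
python3 - <<'E'
from tri import *
s=np.load("pics/side3.npz");t=np.load("pics/top3.npz")
S=lambda a,b:(135+a/5,135+b/5)
U=lambda a,b:(170+(a-405)/5,165+b/5)
for n,a,b in(("tip",S(298,107),U(581,281)),("mouth",S(272,203),U(616,333)),("base",S(274,315),U(681,391))):print(n,*tri(a,b,s,t))
tcp=np.array([.5944,.2143,.3005]);psi=np.radians(49.3)
class R:
    def __init__(q,f):q.f=f
    def capture(q,n):return q.f["p"],q.f["d"]
    def camera_info(q,n):return dict(mtx=q.f["m"],pose=q.f["T"])
for f in(s,t):print(rodfit(R(f),psi,tcp,"",.18)[0])
# tube surface fit in upright plane
for f in(s,t):
    k=cloud(f["d"],f["m"],f["T"]).reshape(-1,3);c=np.array([np.cos(np.radians(48.7)),np.sin(np.radians(48.7)),0]);n=np.array([-c[1],c[0],0])
    q=k-[.4525,.065,.165];a=q@c;l=q@n;m=(a<.015)&(a>-.06)&(abs(l)<.016)&(q[:,2]>-.03)&(q[:,2]<.03)
    m&=q[:,2]>(.577*a-.006)
    print(m.sum(),np.polyfit(a[m],l[m],1),l[m].min(),l[m].max(),"surf top max per a",[(round(x,3),round(np.nanmax(q[m&(abs(a-x)<.004),2]),4)) for x in(-.04,-.03,-.02,-.01,-.005,0)],a[m].max())
E
```

```text
tip [0.48064697 0.07894492 0.20261459] [[0.9, -0.1], [-0.4, 0.7]]
mouth [0.45182294 0.06414769 0.16743748] [[0.2, -0.0], [-0.1, 0.2]]
base [0.42171111 0.0286774  0.13904766] [[1.1, -0.1], [-0.4, 0.8]]
{'pitch': np.float64(30.804757694473306), 'z0': np.float64(0.3075532724069239), 'yaw_off': np.float64(0.44547356332395205), 'l0': np.float64(-0.0006553075747402347), 'n': 195, 'smin': np.float64(-0.17477943794827128), 'zmin': np.float64(0.20206718842717364)}
{'pitch': np.float64(31.146372698129465), 'z0': np.float64(0.30895410706926685), 'yaw_off': np.float64(0.470489255079687), 'l0': np.float64(0.00041340798024043957), 'n': 156, 'smin': np.float64(-0.17474137252473004), 'zmin': np.float64(0.2019081742682245)}
246 [-0.00401109 -0.00127972] -0.015363637619187562 0.01555971213051156 surf top max per a [(-0.04, np.float64(-0.0058)), (-0.03, np.float64(0.0019)), (-0.02, np.float64(0.0055)), (-0.01, np.float64(0.0094)), (-0.005, np.float64(0.0097)), (0, np.float64(0.0078))] -0.002266451559306794
197 [0.013817   0.00074828] -0.01483974257976866 0.014973124047873402 surf top max per a [(-0.04, np.float64(-0.0064)), (-0.03, np.float64(-0.0029)), (-0.02, np.float64(0.0061)), (-0.01, np.float64(0.008)), (-0.005, np.float64(0.0113)), (0, np.float64(0.0096))] 0.004380783927784489
```

```bash
python3 -m inch '[{"x":0.15,"y":-0.2,"z":0.25,"yaw":0.08},{"x":0.12,"y":-0.17,"z":0.2,"yaw":0.07},{"x":0,"y":0,"z":0,"yaw":0},{"x":-0.4,"y":0,"z":0.23,"yaw":0},{"x":-0.4,"y":0,"z":0.23,"yaw":0}]'
python3 -m inch '[{"x":0,"y":0,"z":0,"yaw":0},{"x":0,"y":0,"z":0,"yaw":0}]'
cat > look.py <<'E'
import sys
from plant import r
from tri import *
s=r.get_state();print(s["tcp_pos"].round(4),s["eef_rot"].round(2),s["contact_force"].round(1))
psi=np.radians(s["eef_rot"][2])
M=np.array([.452,.0643,.165]);c=np.array([np.cos(np.radians(48.8)),np.sin(np.radians(48.8)),0]);A=c*.866+[0,0,.5];n=np.array([-c[1],c[0],0]);B=np.cross(A,n)
print(A,n,B)
o=np.zeros((600,800,3),'u1')
for name in("side","top"):
    a,p,d,i=rodfit(r,psi,s["tcp_pos"],name,.172);np.savez(f"pics/{name}4.npz",p=p,d=d,m=i["mtx"],T=i["pose"])
    t=np.tan(np.radians(a["pitch"]));z0=a["z0"]-.005/np.cos(np.radians(a["pitch"]));S=.1755;h=psi+np.radians(a["yaw_off"])
    T=np.array([*s["tcp_pos"][:2],z0])+a["l0"]*np.array([-np.sin(psi),np.cos(psi),0])-S*np.array([np.cos(h),np.sin(h),t])
    q=T-M;print(name,{k:round(float(v),4) for k,v in a.items()},"tip",T.round(4),"along,lat,up",(q@A).round(4),(q@n).round(4),(q@B).round(4))
    if name=="side": o[:,:395]=cv2.resize(p[135:255,135:214,::-1],(395,600),interpolation=cv2.INTER_CUBIC)
    else: o[:,405:]=cv2.resize(p[165:285,170:249,::-1],(395,600),interpolation=cv2.INTER_CUBIC)
cv2.imwrite(sys.argv[1],o)
E
python3 look.py pics/c4.png
```

```text
time_s: 11.1
tcp_pos: [0.5788, 0.2072, 0.2772]
eef_rot: [178.6, 0.4, 48.4]
contact_force: [-0.5, -0.1, -2.3]
gripper_width: 0.0152
time_s: 11.27
tcp_pos: [0.5774, 0.2053, 0.2765]
eef_rot: [178.6, 0.5, 48.4]
contact_force: [0.5, 0.9, -1.0]
gripper_width: 0.0161
[0.5774 0.2053 0.2765] [178.59   0.46  48.37] [ 0.5  0.9 -1. ]
[0.57042507 0.65159131 0.5       ] [-0.75241491  0.65868946  0.        ] [-0.32934473 -0.37620745  0.866     ]
side {'pitch': 30.1231, 'z0': 0.2819, 'yaw_off': 0.5946, 'l0': -0.0003, 'n': 174.0, 'smin': -0.1718, 'zmin': 0.1817} tip [0.4624 0.0727 0.1743] along,lat,up 0.016 -0.0023 0.0014
top {'pitch': 30.3953, 'z0': 0.2823, 'yaw_off': 0.5354, 'l0': 0.0006, 'n': 145.0, 'smin': -0.1715, 'zmin': 0.1821} tip [0.4615 0.0735 0.1735] along,lat,up 0.0157 -0.0011 0.0008
```

View pics/c4.png

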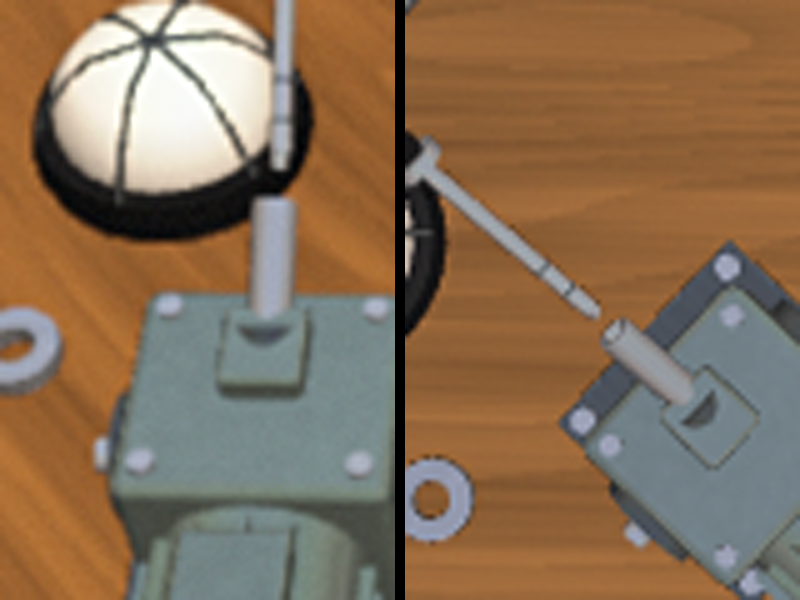

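The tip is at (279,168) in the side crop and lines up with the mouth to within 2 mm. Pitch is 30.2°, heading 48.9°. I'll nudge it sideways and advance.

```bash
python3 -m inch '[{"x":0,"y":-0.07,"z":0.04,"yaw":0},{"x":-0.3,"y":0,"z":0.175,"yaw":0},{"x":-0.3,"y":0,"z":0.175,"yaw":0},{"x":-0.3,"y":0,"z":0.175,"yaw":0},{"x":0,"y":0,"z":0,"yaw":0}]'
python3 look.py pics/c5.png
```

```text
time_s: 11.78
tcp_pos: [0.5608, 0.1889, 0.2615]
eef_rot: [178.6, 0.4, 48.4]
contact_force: [0.1, 0.1, -1.9]
gripper_width: 0.0161
[0.5608 0.1889 0.2615] [178.58   0.4   48.39] [ 0.1  0.1 -1.9]
[0.57042507 0.65159131 0.5       ] [-0.75241491  0.65868946  0.        ] [-0.32934473 -0.37620745  0.866     ]
side {'pitch': 29.664, 'z0': 0.2658, 'yaw_off': 0.6764, 'l0': -0.0, 'n': 168.0, 'smin': -0.1715, 'zmin': 0.1652} tip [0.4459 0.0563 0.1601] along,lat,up -0.0112 -0.0006 0.0007
top {'pitch': 29.7525, 'z0': 0.2657, 'yaw_off': 0.4256, 'l0': 0.0002, 'n': 148.0, 'smin': -0.172, 'zmin': 0.1681} tip [0.4451 0.057  0.1596] along,lat,up -0.0114 0.0004 0.0003
```

```bash
python3 -m inch '[{"x":-0.3,"y":0,"z":0.173,"yaw":0},{"x":-0.3,"y":0,"z":0.173,"yaw":0},{"x":-0.3,"y":0,"z":0.173,"yaw":0},{"x":0,"y":0,"z":0,"yaw":0}]'
python3 -m inch '[{"x":-0.3,"y":0,"z":0.173,"yaw":0},{"x":-0.3,"y":0,"z":0.173,"yaw":0},{"x":-0.3,"y":0,"z":0.173,"yaw":0},{"x":0,"y":0,"z":0,"yaw":0}]'
python3 - <<'E'
import numpy as np
from plant import r
s=r.get_state();d=s["tcp_pos"]-[.5608,.1889,.2615];print(s["tcp_pos"],s["eef_rot"],s["contact_force"],s["moment"],d@[.5704,.6516,.5],d@[-.7524,.6587,0],d@[-.329,-.376,.866])
E
```

```text
time_s: 12.22
tcp_pos: [0.5462, 0.1714, 0.2486]
eef_rot: [178.5, 0.3, 48.4]
contact_force: [-0.9, -0.0, -3.0]
gripper_width: 0.0156
time_s: 12.55
tcp_pos: [0.5295, 0.1523, 0.2342]
eef_rot: [178.5, 0.3, 48.4]
contact_force: [-0.3, -0.6, -2.2]
gripper_width: 0.0154
[0.52954108 0.15228449 0.23424498] [178.53673966   0.26321461  48.39979783] [-0.25697433 -0.58316433 -2.24638081] [ 0.05376361  0.11560601 -0.02245985] -0.05531626133319363 -0.0005994246081799262 0.00044876637145082324
```

```bash
python3 -m inch '[{"x":-0.3,"y":0,"z":0.173,"yaw":0},{"x":-0.3,"y":0,"z":0.173,"yaw":0},{"x":-0.3,"y":0,"z":0.173,"yaw":0},{"x":0,"y":0,"z":0,"yaw":0}]'
python3 -m inch '[{"x":-0.3,"y":0,"z":0.173,"yaw":0},{"x":-0.3,"y":0,"z":0.173,"yaw":0},{"x":-0.2,"y":0,"z":0.115,"yaw":0},{"x":0,"y":0,"z":0,"yaw":0}]'
cat > st.py <<'E'
import numpy as np
from plant import r
s=r.get_state();d=s["tcp_pos"]-[.5608,.1889,.2615];print(s["tcp_pos"],s["eef_rot"],s["contact_force"],s["moment"],d@[.5704,.6516,.5],d@[-.7524,.6587,0],d@[-.329,-.376,.866])
E
python3 st.py
```

```text
time_s: 12.88
tcp_pos: [0.5133, 0.1338, 0.22]
eef_rot: [178.6, 0.2, 48.4]
contact_force: [0.1, 0.4, -2.6]
gripper_width: 0.0154
time_s: 13.22
tcp_pos: [0.4992, 0.1175, 0.2075]
eef_rot: [178.5, 0.1, 48.4]
contact_force: [0.7, 0.0, -2.9]
gripper_width: 0.0157
[0.4991789  0.11752959 0.20745275] [1.78549466e+02 8.44808375e-02 4.83952239e+01] [ 0.69178148  0.01243858 -2.91194347] [ 0.3954404  -0.13390347 -0.06741557] -0.10867725783313638 -0.0006479702226270796 0.00030369542020210086
```

```bash
python3 -m inch '[{"x":-0.14,"y":0,"z":0.08,"yaw":0},{"x":-0.12,"y":0,"z":0.07,"yaw":0},{"x":0,"y":0,"z":0,"yaw":0}]'
python3 -m inch '[{"x":-0.1,"y":0,"z":0.058,"yaw":0},{"x":0,"y":0,"z":0,"yaw":0}]'; python3 st.py
```

```text
time_s: 13.47
tcp_pos: [0.495, 0.1126, 0.2036]
eef_rot: [178.5, -0.0, 48.4]
contact_force: [-0.8, 1.4, -3.1]
gripper_width: 0.0157
time_s: 13.63
tcp_pos: [0.4945, 0.1116, 0.2029]
eef_rot: [178.5, -0.2, 48.4]
contact_force: [-0.5, 1.5, -3.0]
gripper_width: 0.0156
[0.49453314 0.11164067 0.20285804] [178.4875604   -0.19641445  48.41597506] [-0.45996062  1.52946176 -2.97586897] [ 0.48323806  0.28456435 -0.11583618] -0.1174617807552639 -0.001031535539132962 6.736805624516243e-05
```

```bash
python3 -m inch '[{"x":-0.2,"y":-0.02,"z":0.115,"yaw":0},{"x":0,"y":0,"z":0,"yaw":0}]'; python3 -m inch '[{"x":-0.25,"y":0,"z":0.144,"yaw":0},{"x":0,"y":0,"z":0,"yaw":0}]'; python3 st.py;  python3 -m inch '[{"x":-0.3,"y":0,"z":0.173,"yaw":0}]'; python3 st.py
```

```text
time_s: 13.8
tcp_pos: [0.4949, 0.1116, 0.203]
eef_rot: [178.3, -0.8, 48.5]
contact_force: [-5.4, 0.1, -2.2]
gripper_width: 0.0157
time_s: 13.97
tcp_pos: [0.4951, 0.1112, 0.203]
eef_rot: [178.2, -1.5, 48.6]
contact_force: [-6.6, -1.7, -3.6]
gripper_width: 0.0154
[0.49508764 0.11123206 0.20295104] [178.1809072   -1.53167425  48.55660692] [-6.5716136  -1.69537961 -3.55176789] [-0.73569144  3.07357236 -0.49156195] -0.11736523932700058 -0.00171789012352299 0.00011911175348222905
time_s: 14.05
tcp_pos: [0.4955, 0.1102, 0.2022]
eef_rot: [178.0, -2.3, 48.7]
contact_force: [8.8, 27.8, 22.2]
gripper_width: 0.0159
[0.49552857 0.11022725 0.2021937 ] [177.98016538  -2.30289603  48.66235182] [ 8.753489   27.83236707 22.23085864] [10.27159503 -2.83939337 -0.10978857] -0.11814713703212264 -0.0027115186860736423 -0.0003040047902522145
```

Forward motion has stopped with about 30 N pushing back, at roughly 129 mm of insertion. I'll check the collar and mouth.

```bash
python3 -m inch '[{"x":-0.08,"y":0,"z":0.046,"yaw":0},{"x":-0.08,"y":0,"z":0.046,"yaw":0},{"x":-0.08,"y":0,"z":0.046,"yaw":0}]'; python3 st.py; python3 look.py pics/c6.png | tail -2
```

```text
time_s: 14.3
tcp_pos: [0.4957, 0.1105, 0.2023]
eef_rot: [177.9, -3.1, 48.7]
contact_force: [0.3, 8.2, 5.0]
gripper_width: 0.0153
[0.49572279 0.11052305 0.20228794] [177.8679905   -3.10953756  48.70627469] [0.27721165 8.19683496 4.95741989] [ 2.89274773  0.41372958 -0.39800121] -0.1177964940798045 -0.0026628084906252228 -0.0003975088430970411
side {'pitch': 20.7516, 'z0': 0.1937, 'yaw_off': 1.4879, 'l0': 0.0041, 'n': 267.0, 'smin': -0.1718, 'zmin': 0.1282} tip [ 0.3803 -0.0216  0.1219] along,lat,up -0.1184 -0.0026 0.0186
top {'pitch': 20.0254, 'z0': 0.1919, 'yaw_off': 1.8267, 'l0': 0.0048, 'n': 188.0, 'smin': -0.1718, 'zmin': 0.1277} tip [ 0.3806 -0.0218  0.1226] along,lat,up -0.118 -0.0029 0.0192
```

View pics/c6.png

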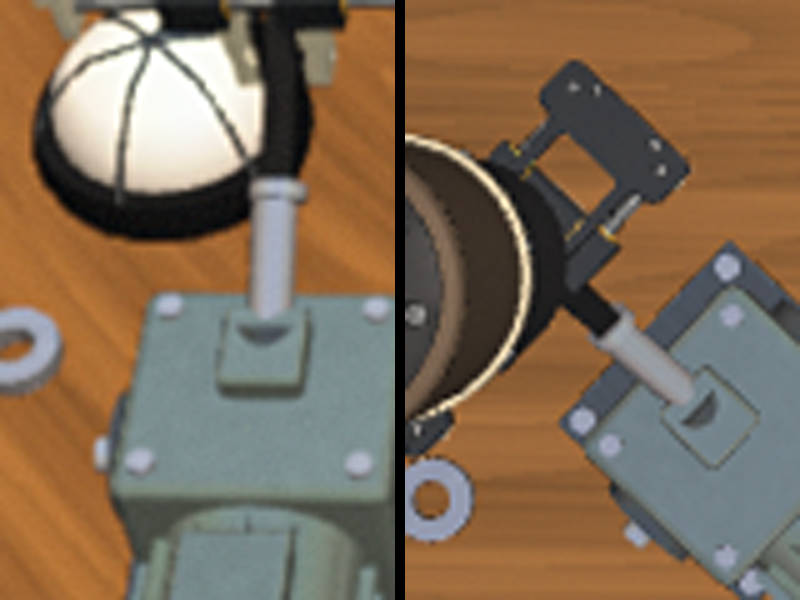

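Both views show the collar seated on the mouth, at (277,188) in the side crop and (612,325) in the top crop. Now I draw it out along the axis, allowing for the 3° of tool tilt.

```bash
python3 -m inch '[{"x":0.2,"y":0,"z":-0.1,"yaw":0},{"x":0.31,"y":0,"z":-0.158,"yaw":0},{"x":0.31,"y":0,"z":-0.158,"yaw":0},{"x":0.31,"y":0,"z":-0.158,"yaw":0}]'; python3 st.py
```

```text
time_s: 14.73
tcp_pos: [0.508, 0.1273, 0.2156]
eef_rot: [178.1, -2.2, 48.5]
contact_force: [-1.4, -1.0, 0.2]
gripper_width: 0.0158
[0.50800187 0.12727234 0.21555693] [178.10077808  -2.2078947   48.54951033] [-1.43207673 -0.98745207  0.1577731 ] [-0.34777501  0.8886775  -0.1238171 ] -0.0932441731832629 -0.0008688228779993808 0.0007558900361963605
```

```bash
python3 -m inch '[{"x":0.33,"y":0,"z":-0.175,"yaw":0},{"x":0.33,"y":0,"z":-0.175,"yaw":0},{"x":0.33,"y":0,"z":-0.175,"yaw":0},{"x":0.33,"y":0,"z":-0.175,"yaw":0}]'; python3 st.py
python3 -m inch '[{"x":0.33,"y":0,"z":-0.175,"yaw":0},{"x":0.33,"y":0,"z":-0.175,"yaw":0},{"x":0.33,"y":0,"z":-0.175,"yaw":0},{"x":0.33,"y":0,"z":-0.175,"yaw":0}]'; python3 st.py
```

```text
time_s: 15.07
tcp_pos: [0.5315, 0.154, 0.2358]
eef_rot: [178.1, -2.1, 48.6]
contact_force: [-1.0, 0.0, -1.1]
gripper_width: 0.0153
[0.53145524 0.15401262 0.23581578] [178.06675872  -2.12804938  48.55925449] [-0.95902179  0.01058428 -1.10817322] [-0.36120284  0.95780079 -0.13628501] -0.05231297834991099 -0.000901317555294826 0.0005295422840347458
time_s: 15.4
tcp_pos: [0.5552, 0.1817, 0.2567]
eef_rot: [178.0, -2.1, 48.6]
contact_force: [-1.7, -0.7, -0.3]
gripper_width: 0.0155
[0.55517496 0.18166512 0.2566722 ] [178.03808322  -2.12504911  48.59028076] [-1.69594259 -0.70022892 -0.34143325] [-0.49979126  0.88046644 -0.1317999 ] -0.010336670439971113 -0.000533339232997055 0.00039008158428061095
```

```bash
python3 -m inch '[{"x":0.33,"y":0,"z":-0.175,"yaw":0},{"x":0.33,"y":0,"z":-0.175,"yaw":0},{"x":0.33,"y":0,"z":-0.175,"yaw":0},{"x":0.33,"y":0,"z":-0.175,"yaw":0},{"x":0.33,"y":0,"z":-0.175,"yaw":0}]'
python3 -m inch '[{"x":0.3,"y":0,"z":-0.15,"yaw":0},{"x":0.2,"y":0,"z":-0.1,"yaw":0},{"x":0,"y":0,"z":0,"yaw":0}]'; python3 look.py pics/c7.png
```

```text
time_s: 15.82
tcp_pos: [0.5859, 0.2172, 0.2834]
eef_rot: [178.0, -2.4, 48.7]
contact_force: [-0.1, -0.0, -1.9]
gripper_width: 0.0155
time_s: 16.07
tcp_pos: [0.5971, 0.2299, 0.2922]
eef_rot: [177.9, -2.6, 48.7]
contact_force: [-0.8, -0.2, -2.0]
gripper_width: 0.0155
[0.5971 0.2299 0.2922] [177.88  -2.59  48.72] [-0.8 -0.2 -2. ]
[0.57042507 0.65159131 0.5       ] [-0.75241491  0.65868946  0.        ] [-0.32934473 -0.37620745  0.866     ]
side {'pitch': 32.3671, 'z0': 0.2984, 'yaw_off': 1.0067, 'l0': 0.0008, 'n': 169.0, 'smin': -0.1707, 'zmin': 0.1873} tip [0.4831 0.0964 0.1813] along,lat,up 0.0468 -0.0022 -0.0082
top {'pitch': 32.6436, 'z0': 0.2994, 'yaw_off': 0.6153, 'l0': 0.0009, 'n': 153.0, 'smin': -0.1707, 'zmin': 0.1871} tip [0.4821 0.0973 0.1811] along,lat,up 0.0467 -0.0009 -0.0084
```

```bash
python3 -m inch '[{"x":0,"y":0.35,"z":0,"yaw":0},{"x":0,"y":0.5,"z":0,"yaw":0},{"x":-0.1,"y":0.4,"z":0,"yaw":0},{"x":-0.4,"y":0.1,"z":0.2,"yaw":0},{"x":-0.5,"y":0,"z":0.2,"yaw":0}]'
python3 -m inch '[{"x":-0.5,"y":0,"z":0.2,"yaw":0},{"x":-0.5,"y":0,"z":0.2,"yaw":0},{"x":-0.5,"y":0,"z":0.2,"yaw":0},{"x":-0.4,"y":0,"z":0.2,"yaw":0},{"x":0,"y":0,"z":0,"yaw":0}]'; python3 look.py pics/c8.png
```

```text
time_s: 16.58
tcp_pos: [0.6078, 0.1848, 0.2809]
eef_rot: [177.9, -2.5, 48.8]
contact_force: [-0.3, -0.7, -1.8]
gripper_width: 0.0155
time_s: 17.0
tcp_pos: [0.5736, 0.1396, 0.2546]
eef_rot: [178.0, -2.3, 48.4]
contact_force: [0.3, 0.7, -1.4]
gripper_width: 0.0153
[0.5736 0.1396 0.2546] [178.03  -2.3   48.37] [ 0.3  0.7 -1.4]
[0.57042507 0.65159131 0.5       ] [-0.75241491  0.65868946  0.        ] [-0.32934473 -0.37620745  0.866     ]
side {'pitch': 31.7918, 'z0': 0.2606, 'yaw_off': 1.0185, 'l0': 0.0011, 'n': 186.0, 'smin': -0.172, 'zmin': 0.1509} tip [0.4585 0.0071 0.146 ] along,lat,up -0.0431 -0.0426 0.0029
top {'pitch': 32.3145, 'z0': 0.262, 'yaw_off': 0.7453, 'l0': 0.0013, 'n': 129.0, 'smin': -0.1696, 'zmin': 0.1541} tip [0.4578 0.0077 0.1451] along,lat,up -0.0435 -0.0416 0.0021
```

```bash
python3 -m inch '[{"x":0,"y":-0.28,"z":0,"yaw":0},{"x":0,"y":0,"z":0.35,"yaw":0},{"x":0,"y":0,"z":0.35,"yaw":0},{"x":0,"y":0,"z":0.35,"yaw":0},{"x":0,"y":0,"z":0,"yaw":0}]'; python3 look.py pics/c9.png | grep -v '^\[ 0'
python3 -m inch '[{"x":0,"y":0,"z":0.35,"yaw":0},{"x":0,"y":0,"z":0.35,"yaw":0},{"x":0,"y":0,"z":0,"yaw":0}]'; python3 look.py pics/c9.png
```

```text
time_s: 17.52
tcp_pos: [0.5738, 0.1479, 0.2294]
eef_rot: [177.8, -2.7, 48.5]
contact_force: [-2.4, -1.4, 0.9]
gripper_width: 0.0155
[0.5738 0.1479 0.2294] [177.81  -2.69  48.46] [-2.4 -1.4  0.9]
[0.57042507 0.65159131 0.5       ] [-0.75241491  0.65868946  0.        ] [-0.32934473 -0.37620745  0.866     ]
side {'pitch': 29.0103, 'z0': 0.2354, 'yaw_off': 1.5322, 'l0': 0.0011, 'n': 172.0, 'smin': -0.1716, 'zmin': 0.1364} tip [0.4602 0.0142 0.1324] along,lat,up -0.0443 -0.0392 -0.0121
top {'pitch': 29.4901, 'z0': 0.237, 'yaw_off': 0.9342, 'l0': 0.001, 'n': 124.0, 'smin': -0.1714, 'zmin': 0.141} tip [0.4589 0.0153 0.132 ] along,lat,up -0.0445 -0.0375 -0.0124
time_s: 17.87
tcp_pos: [0.5776, 0.1495, 0.2147]
eef_rot: [177.6, -3.0, 48.5]
contact_force: [-0.8, -1.1, 3.0]
gripper_width: 0.0154
[0.5776 0.1495 0.2147] [177.63  -3.01  48.54] [-0.8 -1.1  3. ]
[0.57042507 0.65159131 0.5       ] [-0.75241491  0.65868946  0.        ] [-0.32934473 -0.37620745  0.866     ]
side {'pitch': 24.1266, 'z0': 0.2206, 'yaw_off': 0.3184, 'l0': -0.0009, 'n': 162.0, 'smin': -0.1711, 'zmin': 0.1415} tip [0.4628 0.0167 0.1366] along,lat,up -0.0391 -0.0395 -0.0103
top {'pitch': 24.8108, 'z0': 0.2226, 'yaw_off': 0.779, 'l0': 0.001, 'n': 130.0, 'smin': -0.1712, 'zmin': 0.1426} tip [0.4625 0.017  0.1359] along,lat,up -0.0394 -0.039 -0.0108
```

View pics/c9.png

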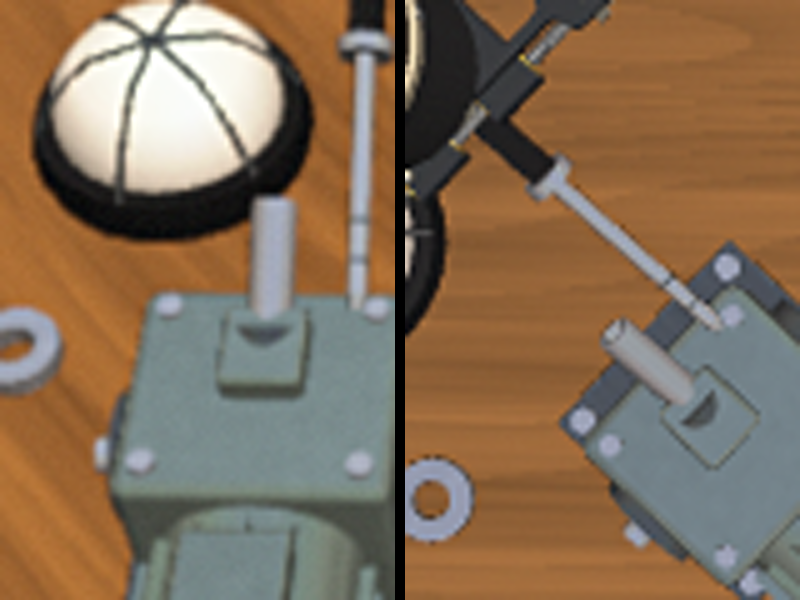

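The crop shows the tip on the housing top at (718,325), just beside a bolt. The rod is pivoting up, now 24°, so I continue down.

```bash
python3 -m inch '[{"x":0,"y":-0.03,"z":0.4,"yaw":0},{"x":0,"y":0,"z":0.4,"yaw":0},{"x":0,"y":0,"z":0.4,"yaw":0},{"x":0,"y":0,"z":0,"yaw":0}]'; python3 look.py pics/c10.png | grep -v '^\[ 0\.57042'
python3 -m inch '[{"x":0,"y":0,"z":0.4,"yaw":0},{"x":0,"y":0,"z":0.4,"yaw":0},{"x":0,"y":0,"z":0,"yaw":0}]'; python3 look.py pics/c10.png| grep -v '^\[ 0\.57042'
```

```text
time_s: 18.3
tcp_pos: [0.5821, 0.1518, 0.1875]
eef_rot: [177.4, -3.5, 48.6]
contact_force: [-0.3, -0.4, 0.8]
gripper_width: 0.0156
[0.5821 0.1518 0.1875] [177.43  -3.46  48.61] [-0.3 -0.4  0.8]
[0.57042507 0.65159131 0.5       ] [-0.75241491  0.65868946  0.        ] [-0.32934473 -0.37620745  0.866     ]
side {'pitch': 16.217, 'z0': 0.1943, 'yaw_off': 0.796, 'l0': 0.0006, 'n': 152.0, 'smin': -0.1717, 'zmin': 0.1408} tip [0.4675 0.0189 0.138 ] along,lat,up -0.0343 -0.0415 -0.0114
top {'pitch': 16.0472, 'z0': 0.195, 'yaw_off': 0.2111, 'l0': 0.0004, 'n': 121.0, 'smin': -0.172, 'zmin': 0.144} tip [0.4663 0.0199 0.1393] along,lat,up -0.0336 -0.0399 -0.0103
time_s: 18.65
tcp_pos: [0.5846, 0.1522, 0.1695]
eef_rot: [177.3, -3.6, 48.6]
contact_force: [0.4, 1.0, 2.2]
gripper_width: 0.0156
[0.5846 0.1522 0.1695] [177.34  -3.61  48.62] [0.4 1.  2.2]
[0.57042507 0.65159131 0.5       ] [-0.75241491  0.65868946  0.        ] [-0.32934473 -0.37620745  0.866     ]
side {'pitch': 11.1568, 'z0': 0.1767, 'yaw_off': 0.1943, 'l0': -0.0001, 'n': 144.0, 'smin': -0.1719, 'zmin': 0.1411} tip [0.4692 0.0201 0.137 ] along,lat,up -0.0331 -0.042 -0.0133
top {'pitch': 10.764, 'z0': 0.1761, 'yaw_off': 0.2311, 'l0': 0.001, 'n': 123.0, 'smin': -0.1719, 'zmin': 0.1416} tip [0.4684 0.0207 0.1377] along,lat,up -0.0327 -0.041 -0.0127
```

```bash
python3 -m inch '[{"x":0,"y":0,"z":0.4,"yaw":0},{"x":0,"y":0,"z":0.4,"yaw":0},{"x":0,"y":0,"z":0.4,"yaw":0},{"x":0,"y":0,"z":0.25,"yaw":0},{"x":0,"y":0,"z":0,"yaw":0}]'; python3 look.py pics/c10.png| grep -v '^\[ 0\.57042'
```

```text
time_s: 19.17
tcp_pos: [0.5887, 0.1532, 0.134]
eef_rot: [177.2, -3.8, 48.6]
contact_force: [1.2, 1.9, 1.6]
gripper_width: 0.0153
[0.5887 0.1532 0.134 ] [177.25  -3.78  48.63] [1.2 1.9 1.6]
[0.57042507 0.65159131 0.5       ] [-0.75241491  0.65868946  0.        ] [-0.32934473 -0.37620745  0.866     ]
side {'pitch': 3.185, 'z0': 0.1461, 'yaw_off': -0.0312, 'l0': 0.0001, 'n': 97.0, 'smin': -0.1611, 'zmin': 0.1337} tip [0.4725 0.0216 0.1313] along,lat,up -0.033 -0.0436 -0.0199
top {'pitch': 3.4527, 'z0': 0.1466, 'yaw_off': 0.0503, 'l0': 0.0012, 'n': 78.0, 'smin': -0.1667, 'zmin': 0.1366} tip [0.4719 0.0222 0.131 ] along,lat,up -0.0331 -0.0427 -0.0201
```

```bash
sed -i 's/tcp\[2\]-.1\*abs(s)+.02/tcp[2]+.025/' h.py; python3 look.py pics/c10.png| grep -v '^\[ 0\.57042'
```

```text
[0.5887 0.1531 0.135 ] [177.23  -3.79  48.64] [0.6 0.1 1.6]
[0.57042507 0.65159131 0.5       ] [-0.75241491  0.65868946  0.        ] [-0.32934473 -0.37620745  0.866     ]
side {'pitch': 1.1081, 'z0': 0.1429, 'yaw_off': -0.3023, 'l0': -0.0, 'n': 132.0, 'smin': -0.1701, 'zmin': 0.1358} tip [0.4721 0.0219 0.1345] along,lat,up -0.0314 -0.043 -0.0171
top {'pitch': 0.9025, 'z0': 0.1423, 'yaw_off': -1.1828, 'l0': -0.0007, 'n': 118.0, 'smin': -0.1712, 'zmin': 0.1343} tip [0.4706 0.0233 0.1346] along,lat,up -0.0313 -0.041 -0.0171
```

The rod is level to about 1°. I'll lift it gently and carry it to the lamp, working out the lamp apex by triangulation.

```bash
python3 -m inch '[{"x":0,"y":0,"z":-0.15,"yaw":0},{"x":0,"y":0,"z":-0.3,"yaw":0},{"x":0,"y":0,"z":-0.5,"yaw":0},{"x":0,"y":0,"z":-0.5,"yaw":0},{"x":0,"y":0,"z":-0.5,"yaw":0}]'
python3 -m inch '[{"x":0,"y":0,"z":-0.5,"yaw":0},{"x":0,"y":0,"z":-0.5,"yaw":0},{"x":0,"y":0,"z":-0.3,"yaw":0},{"x":0,"y":0,"z":-0.1,"yaw":0},{"x":0,"y":0,"z":0,"yaw":0}]'; python3 look.py pics/c11.png| grep -v '^\[ 0\.57042'
python3 - <<'E'
from tri import *
s=np.load("pics/side.npz");t=np.load("pics/top.npz")
print(tri((135+152/5,135+40/5),(227.5/1.5625,331/1.5625),s,t))
E
```

```text
time_s: 19.78
tcp_pos: [0.5818, 0.1506, 0.1839]
eef_rot: [177.4, -3.5, 48.5]
contact_force: [0.5, 0.3, -1.4]
gripper_width: 0.0156
time_s: 20.2
tcp_pos: [0.5788, 0.1498, 0.2258]
eef_rot: [177.4, -3.8, 48.5]
contact_force: [0.6, -0.2, -0.9]
gripper_width: 0.0153
[0.5788 0.1498 0.2258] [177.41  -3.79  48.46] [ 0.6 -0.2 -0.9]
[0.57042507 0.65159131 0.5       ] [-0.75241491  0.65868946  0.        ] [-0.32934473 -0.37620745  0.866     ]
side {'pitch': 1.9877, 'z0': 0.2328, 'yaw_off': -0.3018, 'l0': -0.0006, 'n': 149.0, 'smin': -0.1717, 'zmin': 0.223} tip [0.4622 0.0187 0.2217] along,lat,up 0.0044 -0.0377 0.0629
top {'pitch': 1.9062, 'z0': 0.2319, 'yaw_off': -0.0263, 'l0': 0.0015, 'n': 148.0, 'smin': -0.171, 'zmin': 0.2232} tip [0.4612 0.0195 0.221 ] along,lat,up 0.0041 -0.0364 0.0623
(array([0.50276844, 0.27445065, 0.08874058]), [[-0.2, 0.0], [0.1, -0.2]])
```

```bash
python3 -m inch '[{"x":0.2,"y":-0.1,"z":0,"yaw":0},{"x":0.4,"y":-0.25,"z":0,"yaw":0},{"x":0.5,"y":-0.3,"z":0.03,"yaw":0},{"x":0.5,"y":-0.3,"z":0.03,"yaw":0},{"x":0.5,"y":-0.3,"z":0.03,"yaw":0}]'
python3 -m inch '[{"x":0.5,"y":-0.3,"z":0.03,"yaw":0},{"x":0.5,"y":-0.3,"z":0.03,"yaw":0},{"x":0.5,"y":-0.3,"z":0.03,"yaw":0},{"x":0.5,"y":-0.3,"z":0.03,"yaw":0},{"x":0.5,"y":-0.3,"z":0.03,"yaw":0}]'
python3 -m inch '[{"x":0.5,"y":-0.3,"z":0.05,"yaw":0},{"x":0.5,"y":-0.3,"z":0.05,"yaw":0},{"x":0.5,"y":-0.3,"z":0.05,"yaw":0},{"x":0.5,"y":-0.3,"z":0.05,"yaw":0},{"x":0.5,"y":-0.3,"z":0.05,"yaw":0}]'
```

```text
time_s: 20.72
tcp_pos: [0.5898, 0.2125, 0.2217]
eef_rot: [177.5, -3.5, 48.3]
contact_force: [0.3, 0.4, -1.6]
gripper_width: 0.0149
time_s: 21.13
tcp_pos: [0.6046, 0.2947, 0.2181]
eef_rot: [177.5, -3.4, 48.4]
contact_force: [-0.3, -0.7, -1.4]
gripper_width: 0.0155
time_s: 21.55
tcp_pos: [0.6198, 0.3748, 0.2131]
eef_rot: [177.5, -3.3, 48.5]
contact_force: [-0.2, 0.1, -2.5]
gripper_width: 0.0157
```

```bash
python3 -m inch '[{"x":0.5,"y":-0.25,"z":0.2,"yaw":0},{"x":0.5,"y":-0.25,"z":0.3,"yaw":0},{"x":0.5,"y":-0.25,"z":0.4,"yaw":0},{"x":0.3,"y":-0.15,"z":0.4,"yaw":0},{"x":0.1,"y":0,"z":0.3,"yaw":0}]'
python3 -m inch '[{"x":0,"y":0,"z":0.2,"yaw":0},{"x":0,"y":0,"z":0,"yaw":0},{"x":0,"y":0,"z":0,"yaw":0},{"x":0,"y":0,"z":0,"yaw":0}]'
sed -i 's/135:255,135:214/75:195,135:214/;s/165:285,170:249/150:270,120:199/' look.py; python3 look.py pics/c12.png| grep -v '^\[ 0\.57042'
```

```text
time_s: 21.97
tcp_pos: [0.6396, 0.4348, 0.1725]
eef_rot: [177.5, -3.5, 48.5]
contact_force: [0.2, -0.5, -1.7]
gripper_width: 0.0153
time_s: 22.3
tcp_pos: [0.6392, 0.4334, 0.1619]
eef_rot: [177.6, -3.1, 48.5]
contact_force: [0.3, 0.9, -1.2]
gripper_width: 0.0151
[0.6392 0.4334 0.1619] [177.55  -3.09  48.5 ] [ 0.3  0.9 -1.2]
[0.57042507 0.65159131 0.5       ] [-0.75241491  0.65868946  0.        ] [-0.32934473 -0.37620745  0.866     ]
side {'pitch': 1.9367, 'z0': 0.1704, 'yaw_off': 0.2689, 'l0': 0.0003, 'n': 96.0, 'smin': -0.1715, 'zmin': 0.1606} tip [0.5233 0.3016 0.1594] along,lat,up 0.1925 0.1027 -0.1176
top {'pitch': 1.1075, 'z0': 0.1685, 'yaw_off': -0.2536, 'l0': 0.0002, 'n': 131.0, 'smin': -0.1717, 'zmin': 0.1615} tip [0.5221 0.3026 0.1601] along,lat,up 0.1928 0.1042 -0.1169
```

View pics/c12.png

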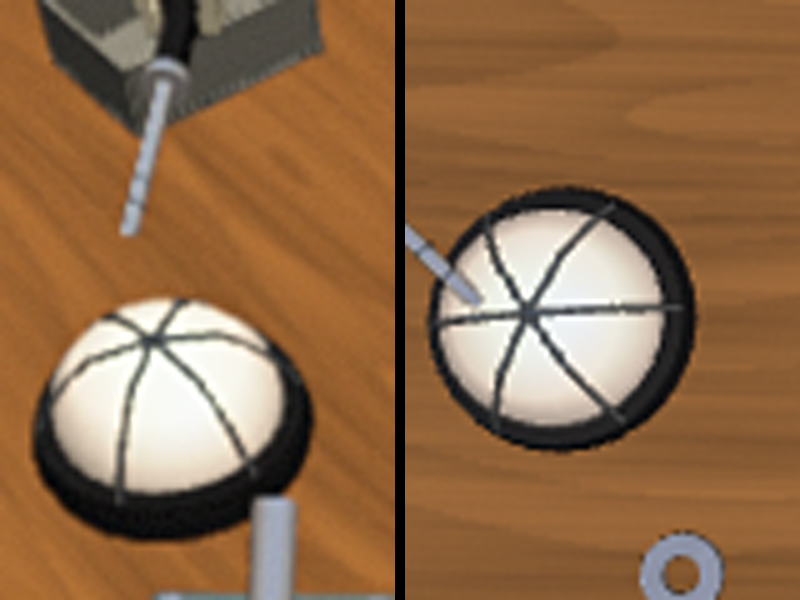

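Run:
```python
from tri import *
s=np.load("pics/side4.npz");t=np.load("pics/top4.npz")
X=tri((135+127/5,75+232/5),(120+73/5,150+301/5),s,t);A=tri((135+152/5,75+341/5),(120+(529-405)/5,150+314/5),s,t);d=A[0]-X[0]
print(X,A,d,"tool x,y",d[0]*.663+d[1]*.749,d[0]*.749-d[1]*.663)
```

```text
(array([0.50498181, 0.28128529, 0.16382339]), [[0.3, -0.0], [-0.2, 0.3]]) (array([0.50158698, 0.27629243, 0.08715292]), [[0.4, -0.0], [-0.2, 0.4]]) [-0.00339483 -0.00499286 -0.07667047] tool x,y -0.005990422969437959 0.0007675351071476069
```

The tip is 6 mm sideways of the apex and 77 mm above it, with the rod level to about 1.5°. I'll let it settle, check for drift, and hand in.

```bash
python3 -m inch '[{"x":0,"y":0,"z":0,"yaw":0},{"x":0,"y":0,"z":0,"yaw":0},{"x":0,"y":0,"z":0,"yaw":0},{"x":0,"y":0,"z":0,"yaw":0},{"x":0,"y":0,"z":0,"yaw":0}]'
python3 look.py pics/c13.png| grep -v '^\[ 0\.57042'
python3 - <<'E'
from plant import r
import numpy as np
s=r.get_state();print(s["qd"].round(2),s["gripper_width"],s["time_s"]);r.close_job();print("handed in")
E
```

```text
time_s: 22.82
tcp_pos: [0.6402, 0.433, 0.1662]
eef_rot: [177.5, -3.4, 48.4]
contact_force: [0.0, -0.3, -1.2]
gripper_width: 0.0156
[0.6402 0.433  0.1662] [177.53  -3.42  48.45] [ 0.  -0.3 -1.2]
[0.57042507 0.65159131 0.5       ] [-0.75241491  0.65868946  0.        ] [-0.32934473 -0.37620745  0.866     ]
side {'pitch': 2.7772, 'z0': 0.1759, 'yaw_off': -0.0854, 'l0': -0.0007, 'n': 88.0, 'smin': -0.1698, 'zmin': 0.1641} tip [0.5241 0.3014 0.1624] along,lat,up 0.1943 0.1019 -0.1152
top {'pitch': 1.8652, 'z0': 0.1737, 'yaw_off': 0.4653, 'l0': 0.002, 'n': 134.0, 'smin': -0.1719, 'zmin': 0.164} tip [0.5233 0.3021 0.163 ] along,lat,up 0.1946 0.103 -0.1147
[ 0.09  0.16 -0.13 -0.14  0.11  0.04] 0.015302084362561584 22.9167
the job is handed in; nothing more can be done
handed in
```

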